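# Level the printing blocks and close their box

### The job

The lid will not go on the plywood box because one of its two stacks of printing blocks stands above the red fill line. Move the block that sticks out into the other bay, flat and printing face up, so that all four blocks lie below the line, then put the lid on the box so that it seats fully home, flush on the rim all round. Set the block and the lid down rather than dropping them, and leave everything else on the table where it is.

Things in the scene. Friction and masses are not known exactly. Their poses are not given: they have to be found in the camera images.
- box: open plywood box, 160 (its x) by 250 (its y) by 68 mm high, loose on the table, 1.4 kg with its blocks; origin at the centre of its underside, z up. Walls 9 mm, inside 142 by 232 mm. An 8 mm divider at y = 0, parallel to x, makes two bays. Red fill line and divider top at z = 60 mm, rim at z = 68 mm. Starts left or right, the lid on the other side
- bay_a (a point): centre of the floor of one bay: y = +60 mm in the box, 8 mm above the box's underside, axes as the box. A bay is 112 mm wide (y) and 142 mm long (x). It holds two blocks, one on the other (top at z = 54 mm in the box); three reach 77 mm, above the rim. One bay starts with three blocks, the other with one; which is which varies
- bay_b (a point): centre of the floor of the other bay, y = -60 mm in the box; same size and height as bay_a
- lid: lid of the box, lying right way up: plywood panel 160 (x) by 250 (y) by 6 mm, as large as the box outside; under it a tongue board 136 by 226 mm, 7 mm deep, lower edges rounded, that drops inside the box walls with 3 mm play on each side. Origin at the centre of the tongue's underside, z up; 0.34 kg. Fits either way round (half turn)
- lid_grip (a point): point in the dark wooden grip rail on the lid: rail 18 mm wide (x), 110 mm long (y), 30 mm high, central on the panel, to be pinched across its width. The point lies on the lid's centre axis, 32 mm above the tongue's underside, 19 mm above the panel's top, 11 mm below the rail's top. With the lid seated it is 93 mm above the box's underside
- block_bars_mid (a point): mounted printing block: wooden slab 125 mm long (its x), 54 mm wide (its y), 23 mm thick, about 0.2 kg, with a grey metal plate on its upper face showing four long black bars; this point is its centre, 11.5 mm above its underside; z points out of the printing face. Starts flat and face up in the box, long side parallel to the divider
- block_discs_mid (a point): mounted printing block: wooden slab 125 mm long (its x), 54 mm wide (its y), 23 mm thick, about 0.2 kg, with a brass plate on its upper face showing three black discs; this point is its centre, 11.5 mm above its underside; z points out of the printing face. Starts flat and face up in the box, long side parallel to the divider
- block_diamonds_mid (a point): mounted printing block: wooden slab 125 mm long (its x), 54 mm wide (its y), 23 mm thick, about 0.2 kg, with a copper plate on its upper face showing three red diamonds; this point is its centre, 11.5 mm above its underside; z points out of the printing face. Starts flat and face up in the box, long side parallel to the divider
- block_crosses_mid (a point): mounted printing block: wooden slab 125 mm long (its x), 54 mm wide (its y), 23 mm thick, about 0.2 kg, with a grey metal plate on its upper face showing two black crosses; this point is its centre, 11.5 mm above its underside; z points out of the printing face. Starts flat and face up in the box, long side parallel to the divider
- ink_tin: bystander: round ink tin with an orange band, 69 mm across, 50 mm high, standing just beyond the box on the side away from the robot; origin at the centre of its underside
- loupe: bystander: black magnifying loupe, 48 mm across, 42 mm high, standing just beyond the lid on the side away from the robot; origin at the centre of its underside
- brayer: bystander: ink roller with a black 40 mm roller and a wooden handle, about 230 mm long, lying on the right of the table, near the robot; origin under the roller

How it is judged (in metres and radians):
On the way:
1. all four blocks lie flat, face up, in the box below the fill line, let go (z of block_bars_mid in the frame of box between 0.015 and 0.0465 m and x of block_bars_mid in the frame of box between -0.03 and 0.03 m and y of block_bars_mid in the frame of box between -0.11 and 0.11 m and angle between each of block_bars_mid, block_discs_mid, block_diamonds_mid, block_crosses_mid's own z axis and vertical below 0.08 rad and linear speed of each of block_bars, block_discs, block_diamonds, block_crosses below 0.03 m/s and z of block_discs_mid in the frame of box between 0.015 and 0.0465 m and x of block_discs_mid in the frame of box between -0.03 and 0.03 m and y of block_discs_mid in the frame of box between -0.11 and 0.11 m and z of block_diamonds_mid in the frame of box between 0.015 and 0.0465 m and x of block_diamonds_mid in the frame of box between -0.03 and 0.03 m and y of block_diamonds_mid in the frame of box between -0.11 and 0.11 m and z of block_crosses_mid in the frame of box between 0.015 and 0.0465 m and x of block_crosses_mid in the frame of box between -0.03 and 0.03 m and y of block_crosses_mid in the frame of box between -0.11 and 0.11 m and contact force between the fingers and block_bars below 0.1 N and contact force between the fingers and block_discs below 0.1 N and contact force between the fingers and block_diamonds below 0.1 N and contact force between the fingers and block_crosses below 0.1 N), for 0.2 s.
At the end, for the whole second after the job is handed in: four blocks flat and face up in the box, two to a bay, centres under 46.5 mm above its underside; lid point 93 mm (+-2.5) above that underside, within 6 mm of the box's centre in x and y, parallel to the rim within 0.025 rad, square within 0.06 rad; box level; all at rest, let go (z of block_bars_mid in the frame of box between 0.015 and 0.0465 m and x of block_bars_mid in the frame of box between -0.03 and 0.03 m and y of block_bars_mid in the frame of box between -0.11 and 0.11 m and angle between each of block_bars_mid, block_discs_mid, block_diamonds_mid, block_crosses_mid's own z axis and vertical below 0.08 rad and linear speed of each of block_bars, block_discs, block_diamonds, block_crosses below 0.03 m/s and z of block_discs_mid in the frame of box between 0.015 and 0.0465 m and x of block_discs_mid in the frame of box between -0.03 and 0.03 m and y of block_discs_mid in the frame of box between -0.11 and 0.11 m and z of block_diamonds_mid in the frame of box between 0.015 and 0.0465 m and x of block_diamonds_mid in the frame of box between -0.03 and 0.03 m and y of block_diamonds_mid in the frame of box between -0.11 and 0.11 m and z of block_crosses_mid in the frame of box between 0.015 and 0.0465 m and x of block_crosses_mid in the frame of box between -0.03 and 0.03 m and y of block_crosses_mid in the frame of box between -0.11 and 0.11 m and z of lid_grip in the frame of box between 0.0905 and 0.0955 m and x of lid_grip in the frame of box between -0.006 and 0.006 m and y of lid_grip in the frame of box between -0.006 and 0.006 m and angle between the y axis of lid_grip and the y axis of box, either way round below 0.06 rad and angle between the z axis of lid_grip and the z axis of box, either way round below 0.025 rad and angle between lid_grip's own z axis and vertical below 0.05 rad and angle between box's own z axis and vertical below 0.03 rad and linear speed of each of lid, box below 0.02 m/s and contact force between the fingers and lid below 0.1 N); the robot touches nothing.
It fails at once if a block or the lid is dropped (falls freely faster than 0.6 m/s, about 20 mm of fall) ((linear speed of block_bars above 0.6 m/s and contact force between the fingers and block_bars below 0.05 N) or (linear speed of block_discs above 0.6 m/s and contact force between the fingers and block_discs below 0.05 N) or (linear speed of block_diamonds above 0.6 m/s and contact force between the fingers and block_diamonds below 0.05 N) or (linear speed of block_crosses above 0.6 m/s and contact force between the fingers and block_crosses below 0.05 N) or (linear speed of lid above 0.6 m/s and contact force between the fingers and lid below 0.05 N)).
It fails at once if a bystander is moved by more than 25 mm or knocked over (distance of any of ink_tin, loupe, brayer from where it was at the start of the episode above 0.025 m or angle between any of ink_tin, loupe, brayer's own z axis and vertical above 0.5 rad).
It also fails if it takes over 53 s, if anything falls off the work surface, if the arm or the gripper's body presses on something with over 40 N, if the wrist force passes 120 N, or if a joint passes its speed limit or range.

### The arm

A 6-joint arm with a two-finger parallel gripper is mounted at the origin on the work surface. World frame = base frame: x ahead of the robot, y to its left, z up, the work surface at z = 0. Lengths are in mm, angles in rad, forces in N, time in s.
With the tool pointing down it reaches from about 400 to 925 mm from the base axis. Payload 12.5 kg.
Tool frame: the origin (TCP) lies midway between the tips of the shut fingers; the grasp point (between the pads) lies 19 mm behind it; z points along the fingers, y is the line along which they close (so a half turn about z gives the same grasp; the last joint's range is limited). The gripper opens to 95 mm and grips with 3 to 60 N. Pads are 20 mm wide; open, the fingers measure 119 mm over their backs; the gripper's body (75 mm by 180 mm) begins 59 mm behind the grasp point.
Start: joints at [1.147, 0.491, 1.559, -0, 1.092, -0.106], TCP at [195.283, 593.73, 184.761] pointing down, gripper open.
Joint ranges: [-3.1, 3.1], [-0.84, 2.19], [0.05, 2.79], [-1.13, 4.28], [0.06, 2.93], [-2.69, 2.69]. Speed limits (rad/s): [2.22, 2.22, 2.79, 3.14, 3.14, 3.14].

### API

Orientations are given as [roll, pitch, yaw] about the fixed x, y, z axes, in that order (R = Rz(yaw) Ry(pitch) Rx(roll)).
In Python, from cell import env gives the robot as it stands.
- The arm moves only by the tool arm_command, never from a script. Its argument "targets" is a list of rows, each a list of 5 numbers: the shift along the tool's x, y, z in mm, then the turn about the tool's z in degrees, then the opening, from 0 (shut) to 1 (fully open). In form: [[tx, ty, tz, roll, fingers], ...]. A call has 1 to 5 rows; each row is the pose to reach, as a shift and turn from the pose commanded when the call began, along the tool's axes at that moment; what a row does not reach only later rows make up. A row lasts 1/10 s, in which the tool goes at most 50 mm and 8.59 degrees, less where a joint would pass 70% of its speed; a pose out of reach is approached as far as the arm can. A call with a gripper value outside its range is refused whole. The fingers move at their own pace and stop on an object; the grip force is fixed at half the most. Time passes only in rows, so rows that repeat a pose let the fingers close. It gives the time, the measured TCP pose, the force, the opening and the grip force at its end, in the units of the state.
- env.state(): the state, without advancing time (a new reading comes with each control period).
- env.read_camera(name): name is "scene" or "top"; returns a dict with "frame" (400x640x3 uint8, red, green, blue), "vertical_fov" (degrees; the focal length in pixels is half the picture's height over the tangent of half this angle, whatever the lens; pixels are square), "cx", "cy" (the principal point, pixels), "world_from_camera" (4x4, takes a point from camera to world coordinates). Camera axes: x right, y down, z forward; pixel columns grow to the right and rows downward; lengths in mm; the calibration is good to about 2 mm. A picture is of the moment at which its call begins. There is no depth.
- env.job_done(): hands the job in; it is judged then, once.
The state is a dict: "t": time; "joints": joint angles; "qvel": joint speeds; "tau": joint torques, N m; "eef_pos": TCP position; "tcp_rot": TCP orientation; "ft_force": force on the tool from outside, world axes, zero at the start; "moment": the same for the moment, N m; "opening": opening from 0.0 (shut) to 1.0 (fully open); "grip_force": force on a finger pad.
Only numpy, scipy, OpenCV 4.12 (cv2) and the standard library are available. Lean on these libraries where they do the work, as an engineer would, in place of code of your own. Each camera call takes 0.05 s, during which the arm holds its last target. There are 200 camera calls.

## Working session

There is one attempt and no reset: what is moved stays moved. The work goes in short steps, Python scripts to look and compute and a tool call to move; the robot and the scene stay as the last step left them, time stands still between calls to the robot, and variables do not carry over. Pictures are saved under pics/ and viewed, at most 10 in all, crops included, and the job is handed in when it is done.

Besides the shell and the picture viewer there is one more tool, called after ">>>" by a JSON object that holds its "method" and its "body", one argument or row to a line. arm_command: Moves the arm, as the interface text tells. Its arguments: {"type":"object","properties":{"targets":{"type":"array","items":{"type":"array","items":{"type":"number"}}}},"required":["targets"]}

```bash
mkdir -p pics
cat > h.py <<'E'
import numpy as np, cv2
from cell import env
def cam(n):
    c=env.read_camera(n); return c
def f(c): return 200/np.tan(np.radians(c["vertical_fov"])/2)
def ray(c,u,v,z):
    T=np.array(c["world_from_camera"]); d=T[:3,:3]@np.array([(u-c["cx"])/f(c),(v-c["cy"])/f(c),1]); o=T[:3,3]
    return o+d*(z-o[2])/d[2]
def proj(c,p):
    T=np.linalg.inv(np.array(c["world_from_camera"])); q=T[:3,:3]@np.array(p)+T[:3,3]
    return q[0]/q[2]*f(c)+c["cx"],q[1]/q[2]*f(c)+c["cy"]
def save(c,n): cv2.imwrite("pics/"+n+".png",c["frame"][:,:,::-1])
E
python3 - <<'E'
from h import *
for n in("top","scene"):
    c=cam(n);save(c,n+"0");print(n,f(c),c["cx"],c["cy"],np.round(c["world_from_camera"],3).tolist())
print(env.state())
E
```

```text
top 476.01301673160486 323.579139890791 190.05226733335908 [[-0.002, -0.988, 0.157, 340.406], [-1.0, 0.001, -0.004, -97.581], [0.004, -0.157, -0.988, 1499.207], [0.0, 0.0, 0.0, 1.0]]
scene 403.1502680184839 313.88502392257476 208.50729231711043 [[-0.804, 0.476, -0.356, 898.894], [0.595, 0.641, -0.485, 358.311], [-0.002, -0.602, -0.799, 825.002], [0.0, 0.0, 0.0, 1.0]]
{'t': 0.1, 'joints': array([ 1.14738800e+00,  4.91489415e-01,  1.55934534e+00,  1.20938919e-05,
        1.09169976e+00, -1.05611707e-01]), 'qvel': array([-1.27360466e-03, -3.17794100e-03, -6.37134864e-05, -1.23926364e-03,
       -1.09626837e-03,  1.61061998e-03]), 'tau': array([ 3.11388620e-03, -6.13628125e+01, -2.58609563e+01,  6.94210804e-02,
        4.69903811e-02, -8.72007217e-05]), 'eef_pos': array([195.18733762, 593.50702008, 184.2411936 ]), 'tcp_rot': array([-3.14065718e+00, -1.09953250e-04,  2.82379041e+00]), 'ft_force': array([-0.8667338 , -0.55697749,  0.52166043]), 'moment': array([-0.00266475, -0.01495642, -0.02038667]), 'grip_force': 0.0, 'opening': 0.9989166380776301}
```

View pics/top0.png

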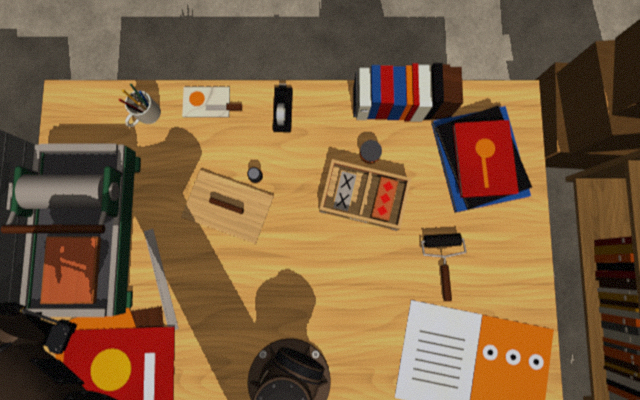

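View pics/scene0.png

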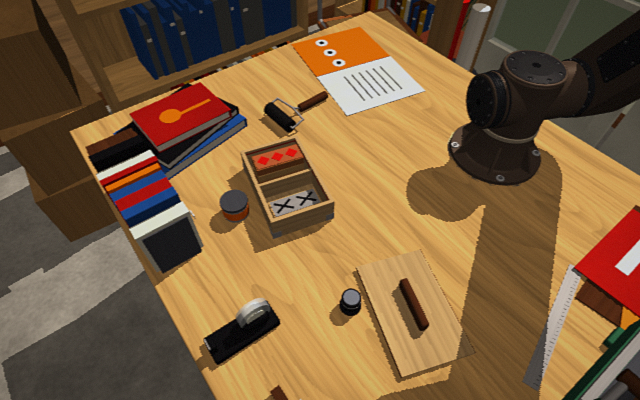

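The top view shows the box at about (363,190), the diamonds block (387,198) on the tall stack to the right, and the crosses block (345,187) low in the left bay. The lid is at (228,205) with its grip rail at (226,203). The scene view agrees: the diamonds stand proud of the rim at (277,158) and the crosses lie low at (297,204).

```bash
cat > m.py <<'E'
from h import *
def hsv(c): return cv2.cvtColor(c["frame"],cv2.COLOR_RGB2HSV)
def redmask(c):
    h=hsv(c); return (((h[:,:,0]<6)|(h[:,:,0]>174))&(h[:,:,1]>190)&(h[:,:,2]>110)).astype(np.uint8)
def blobs(m,roi,amin=8):
    u0,v0,u1,v1=roi; n,l,s,ce=cv2.connectedComponentsWithStats(m[v0:v1,u0:u1]); 
    return [(ce[i]+[u0,v0],s[i,4]) for i in range(1,n) if s[i,4]>=amin]
E
python3 - <<'E'
from m import *
t=cam("top");s=cam("scene")
for c,roi in((t,(365,165,412,225)),(s,(240,135,310,180))):
    for b,a in blobs(redmask(c),roi): print(np.round(b,1),a,np.round(ray(c,*b,77)))
# rail: dark brown in lid
h=hsv(t);m=(h[:,:,2]<110).astype(np.uint8); roi=(200,185,250,222)
k=np.zeros_like(m);k[roi[1]:roi[3],roi[0]:roi[2]]=m[roi[1]:roi[3],roi[0]:roi[2]]
r=cv2.minAreaRect(cv2.findContours(k,0,1)[0][0] if 0 else np.argwhere(k)[:,::-1].astype(np.int32)); print("rail",r,ray(t,*r[0],43))
a=cv2.resize(t["frame"][140:250,310:420],(580,580),interpolation=cv2.INTER_CUBIC)
b=cv2.resize(s["frame"][120:250,215:345],(580,580),interpolation=cv2.INTER_CUBIC)
cv2.imwrite("pics/c1.png",cv2.resize(np.hstack([a,b])[:,:,::-1],(800,400)))
b=t["frame"][155:255,170:290]
cv2.imwrite("pics/c2.png",cv2.resize(b,(720,600),interpolation=cv2.INTER_CUBIC)[:,:,::-1])
E
```

```text
[387.7 186. ] 63 [ 579. -298.   77.]
[384.8 198.2] 62 [ 541. -289.   77.]
[381.8 210.1] 61 [ 505. -279.   77.]
[290.7 152.1] 69 [ 504. -279.   77.]
[276.8 156. ] 68 [ 541. -289.   77.]
[262.7 160.1] 70 [ 578. -298.   77.]
rail ((226.84164428710938, 202.4434356689453), (36.189796447753906, 11.03183364868164), 19.653823852539062) [533.51700585 194.04988481  43.        ]
```

View pics/c1.png

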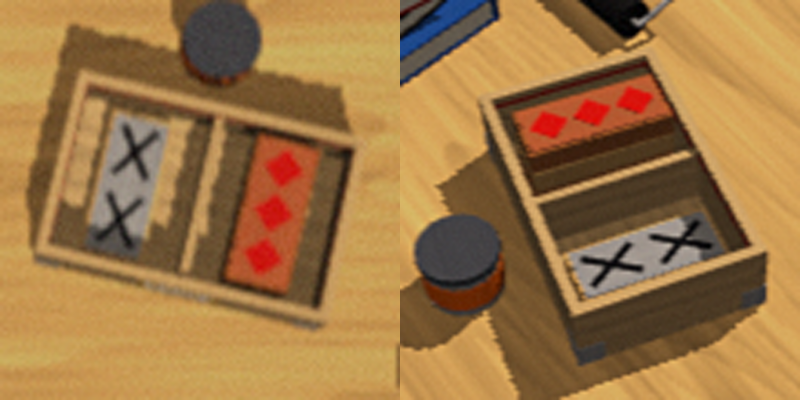

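View pics/c2.png

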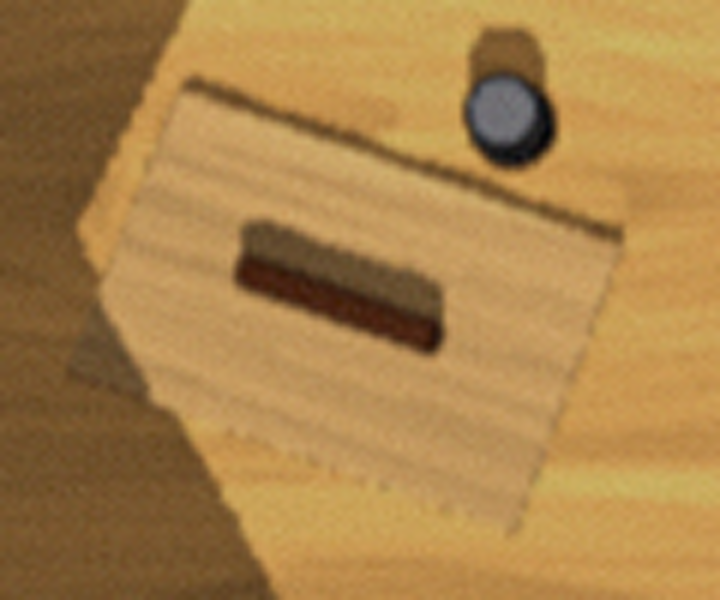

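The crops show box rim corners at about (332,160), (408,179), (399,227) and (321,207). The crosses block lies near the middle of its bay. The lid panel corners are at about (201,170), (274,195), (255,244) and (181,218). Next I refine the edges with line fits.

```bash
cat >> m.py <<'E'
def edges(c,corners,w=3):
    g=cv2.GaussianBlur(c["frame"],(0,0),0.7).astype(np.float32); L=[]
    P=np.array(corners,float); ctr=P.mean(0)
    for i in range(4):
        a,b=P[i],P[(i+1)%4]; d=(b-a)/np.linalg.norm(b-a); n=np.array([-d[1],d[0]]); n*=np.sign(n@((a+b)/2-ctr))
        pts=[]
        s=np.arange(-w,w+.01,.25)
        for q in np.linspace(.1,.9,40):
            p=a+q*(b-a)+s[:,None]*n
            v=cv2.remap(g,p[:,0].astype(np.float32)[None],p[:,1].astype(np.float32)[None],1)[0]
            e=np.linalg.norm(np.gradient(v,axis=0),axis=1); pts.append(p[e.argmax()])
        l=cv2.fitLine(np.array(pts,np.float32),cv2.DIST_HUBER,0,.01,.01).ravel(); L.append(np.cross([l[2],l[3],1],[l[2]+l[0],l[3]+l[1],1]))
    o=[]
    for i in range(4):
        x=np.cross(L[i-1],L[i]); o.append(x[:2]/x[2])
    return np.array(o)
def report(c,corners,z,name):
    Q=np.array([ray(c,*p,z)[:2] for p in corners]); print(name,np.round(corners,1).tolist(),"ctr",Q.mean(0).round(1),"len",[round(float(np.linalg.norm(Q[(i+1)%4]-Q[i])),1) for i in range(4)],
     "yaw short edges",[round(float(np.degrees(np.arctan2(*(Q[a]-Q[b])[::-1]))),1) for a,b in((0,3),(1,2))],"long",[round(float(np.degrees(np.arctan2(*(Q[a]-Q[b])[::-1]))),1) for a,b in((0,1),(3,2))]); return Q
E
python3 - <<'E'
from m import *
t=cam("top")
B=[(332,159.8),(408.2,179.3),(398.8,226.6),(320.5,207)]
Ld=[(200.8,169.7),(273.7,194.7),(255.3,243.8),(181.3,217.5)]
for n,c,z in(("box",B,68),("lid",Ld,13)):
    report(t,c,z,n+" hand"); report(t,edges(t,c),z,n+" fit")
# crosses plate: black-white bright grey low saturation in left bay
h=hsv(t);m=((h[:,:,1]<45)&(h[:,:,2]>90)).astype(np.uint8);k=np.zeros_like(m);k[165:212,328:362]=m[165:212,328:362]
r=cv2.minAreaRect(np.argwhere(k)[:,::-1].astype(np.int32));print("crosses",r,ray(t,*r[0],31),[ray(t,*p,31)[:2].round(0).tolist() for p in cv2.boxPoints(r)])
# rail: brown dark saturated red
m=((h[:,:,0]<9)&(h[:,:,1]>140)&(h[:,:,2]<120)).astype(np.uint8);k=np.zeros_like(m);k[185:222,200:255]=m[185:222,200:255]
r=cv2.minAreaRect(np.argwhere(k)[:,::-1].astype(np.int32));print("rail",r,[ray(t,*p,43)[:2].round(0).tolist() for p in cv2.boxPoints(r)])
# divider handled by box
E
```

```text
box hand [[332.0, 159.8], [408.2, 179.3], [398.8, 226.6], [320.5, 207.0]] ctr [ 558.8 -229.5] len [240.7, 148.3, 243.1, 150.4] yaw short edges [-13.6, -12.7] long [75.3, 75.8]
box fit [[330.5, 161.7], [407.2, 180.1], [397.5, 224.9], [319.8, 206.0]] ctr [ 558.9 -226. ] len [241.3, 141.1, 240.7, 140.9] yaw short edges [-13.4, -13.7] long [76.2, 76.1]
lid hand [[200.8, 169.7], [273.7, 194.7], [255.3, 243.8], [181.3, 217.5]] ctr [525.7 197. ] len [246.4, 163.5, 247.2, 162.1] yaw short edges [-19.9, -19.6] long [70.9, 70.6]
lid fit [[198.7, 169.2], [272.7, 195.2], [255.8, 244.4], [180.5, 216.4]] ctr [526.2 199.7] len [250.9, 162.3, 253.2, 159.2] yaw short edges [-18.8, -18.0] long [70.5, 69.8]
crosses ((344.5561218261719, 190.58987426757812), (13.491570472717285, 35.527801513671875), 12.994616508483887) [ 572.01169352 -169.74648325   31.        ] [[522.0, -136.0], [632.0, -162.0], [622.0, -203.0], [513.0, -177.0]]
rail ((226.239013671875, 204.85121154785156), (33.82973861694336, 3.8027589321136475), 20.2248592376709) [[539.0, 247.0], [550.0, 243.0], [513.0, 144.0], [502.0, 148.0]]
```

```bash
cat > go.py <<'E'
import sys
from h import *
from scipy.spatial.transform import Rotation as R
s=env.state();r=R.from_euler("xyz",s["tcp_rot"]);a=[float(v) for v in sys.argv[1:]]
yaw=np.degrees(s["tcp_rot"][2]); dy=(yaw-a[3]+90)%180-90
print("t",round(s["t"],2),"pos",s["eef_pos"].round(1),"rot",np.degrees(s["tcp_rot"]).round(2),"F",s["ft_force"].round(1),"open",round(s["opening"],3),"shift",r.inv().apply(np.array(a[:3])-s["eef_pos"]).round(1),"roll",round(dy,2))
E
python3 go.py 480 150 200 166; python3 go.py 541.5 -289 150 166
```

```text
t 0.25 pos [195.2 593.6 184.5] rot [-179.97   -0.    161.79] F [ 0.  -0.1  0. ] open 1.001 shift [-409.1 -332.4  -15.4] roll -4.21
t 0.25 pos [195.2 593.6 184.5] rot [-179.97   -0.    161.79] F [ 0.  -0.1  0. ] open 1.001 shift [-604.7 -730.2   34.8] roll -4.21
```

>>> {"method": "arm_command", "body": {
  "targets": [
    [-409,-332,-15,-4.2,0.68],
    [-409,-332,-15,-4.2,0.68],
    [-409,-332,-15,-4.2,0.68],
    [-409,-332,-15,-4.2,0.68],
    [-409,-332,-15,-4.2,0.68]
  ]
}}

```text
t: 0.75
eef_pos: [331.0, 381.8, 192.0]
tcp_rot: [3.141, 0.0, 2.898]
ft_force: [0.6, 0.8, -1.0]
opening: 0.694
grip_force: 0.0
```

>>> {"method": "arm_command", "body": {
  "targets": [
    [-170,-140,0,0,0.68],
    [-170,-140,0,0,0.68],
    [-170,-140,0,0,0.68],
    [-170,-140,0,0,0.68],
    [-170,-140,0,0,0.68]
  ]
}}

```text
t: 1.25
eef_pos: [463.4, 203.5, 191.9]
tcp_rot: [-3.142, 0.001, 2.894]
ft_force: [1.0, 1.4, 0.3]
opening: 0.682
grip_force: 0.0
```

```bash
python3 go.py 541.5 -289 150 166
```

```text
t 1.25 pos [463.4 203.5 191.9] rot [-1.8000e+02  4.0000e-02  1.6584e+02] F [1.  1.4 0.3] open 0.682 shift [-196.2 -458.4   42. ] roll -0.16
```

>>> {"method": "arm_command", "body": {
  "targets": [
    [-196,-458,42,0,0.68],
    [-196,-458,42,0,0.68],
    [-196,-458,42,0,0.68],
    [-196,-458,42,0,0.68],
    [-196,-458,42,0,0.68]
  ]
}}

```text
t: 1.75
eef_pos: [501.1, -41.5, 170.8]
tcp_rot: [3.141, 0.0, 2.897]
ft_force: [1.1, -0.0, 0.9]
opening: 0.679
grip_force: 0.0
```

```bash
python3 go.py 541.5 -289 130 166
```

```text
t 1.75 pos [501.1 -41.5 170.8] rot [1.7999e+02 2.0000e-02 1.6599e+02] F [ 1.1 -0.   0.9] open 0.679 shift [ -99.1 -230.4   40.8] roll -0.01
```

>>> {"method": "arm_command", "body": {
  "targets": [
    [-99,-230,20,0,0.68],
    [-99,-230,30,0,0.68],
    [-99,-230,35,0,0.68],
    [-99,-230,40,0,0.68],
    [-99,-230,40,0,0.68]
  ]
}}

```text
t: 2.25
eef_pos: [540.8, -285.0, 131.3]
tcp_rot: [3.142, 0.0, 2.897]
ft_force: [0.5, -0.1, 0.3]
opening: 0.679
grip_force: 0.0
```

```bash
python3 - <<'E'
from h import *
s=cam("scene");t=cam("top")
a=cv2.resize(s["frame"][70:250,200:340],(467,600),interpolation=2);b=cv2.resize(t["frame"][140:260,310:420],(333,363),interpolation=2)
o=np.zeros((600,800,3),np.uint8);o[:,:467]=a;o[:363,467:]=b
cv2.imwrite("pics/d1.png",o[:,:,::-1])
E
python3 go.py 541.5 -289 48 165.8
```

```text
t 2.35 pos [ 540.6 -287.7  129.7] rot [-1.7999e+02 -5.0000e-02  1.6575e+02] F [-0.6  1.  -0.2] open 0.679 shift [-1.2 -1.  81.7] roll -0.05
```

View pics/d1.png

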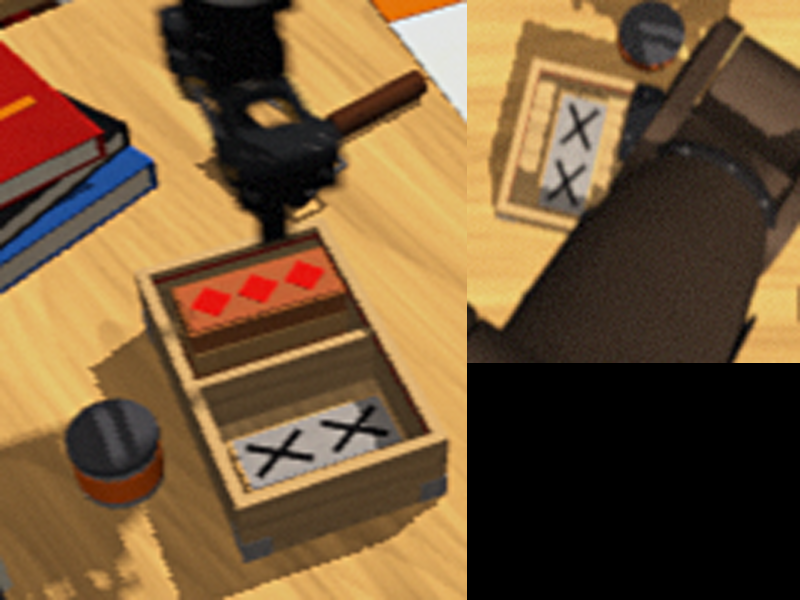

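The gripper hangs squarely over the diamonds block, which hasn't moved: its row is at (258,290) in the left crop. Descending now.

>>> {"method": "arm_command", "body": {
  "targets": [
    [-1,-1,20,0,0.68],
    [-1,-1,40,0,0.68],
    [-1,-1,58,0,0.68],
    [-1,-1,72,0,0.68],
    [-1,-1,80,0,0.68]
  ]
}}

```text
t: 2.85
eef_pos: [541.3, -283.4, 50.6]
tcp_rot: [3.141, -0.001, 2.897]
ft_force: [-0.7, -0.3, 0.4]
opening: 0.678
grip_force: 0.0
```

>>> {"method": "arm_command", "body": {
  "targets": [
    [0,0,0,0,0.68],
    [0,0,0,0,0.5],
    [0,0,0,0,0.4],
    [0,0,0,0,0.4],
    [0,0,0,0,0.4]
  ]
}}

```text
t: 3.35
eef_pos: [541.8, -284.1, 52.1]
tcp_rot: [-3.141, 0.001, 2.897]
ft_force: [0.3, 0.0, 0.1]
opening: 0.423
grip_force: 0.0
```

```bash
python3 go.py 572 -170 48 165.8
```

```text
t 3.35 pos [ 541.8 -284.1   52.1] rot [-1.7999e+02  4.0000e-02  1.6599e+02] F [0.3 0.  0.1] open 0.423 shift [ -1.7 118.1   4.1] roll 0.19
```

Run:
```python
from h import *
s=cam("scene");t=cam("top")
a=cv2.resize(s["frame"][70:250,200:340],(467,600),interpolation=2);b=cv2.resize(t["frame"][140:260,310:420],(333,363),interpolation=2)
o=np.zeros((600,800,3),np.uint8);o[:,:467]=a;o[:363,467:]=b
cv2.imwrite("pics/d2.png",o[:,:,::-1]); print(env.state())
for p in ((541.8,-284,52),): print(proj(s,p),proj(t,p))
```

```text
{'t': 3.45, 'joints': array([-5.90995959e-01,  6.27060698e-01,  1.71820248e+00,  1.31258171e-04,
        7.95950894e-01, -1.91737439e+00]), 'qvel': array([-0.00046482,  0.001636  ,  0.00038885,  0.00111762, -0.00086208,
       -0.00120788]), 'tau': array([ 1.09726892e-02, -6.38727379e+01, -1.97526079e+01, -4.37895802e-02,
        6.65361271e-02,  2.43395871e-04]), 'eef_pos': array([ 541.66590404, -284.0625618 ,   51.86432191]), 'tcp_rot': array([-3.14155230e+00,  3.87937234e-04,  2.89708295e+00]), 'ft_force': array([ 0.34105333,  0.50550564, -0.87598172]), 'moment': array([-0.01230485, -0.02448723,  0.0676437 ]), 'grip_force': 0.0, 'opening': 0.407582226774636}
(np.float64(278.3505909905062), np.float64(163.85706836171232)) (np.float64(382.16774602804026), np.float64(199.20337041060137))
```

View pics/d2.png

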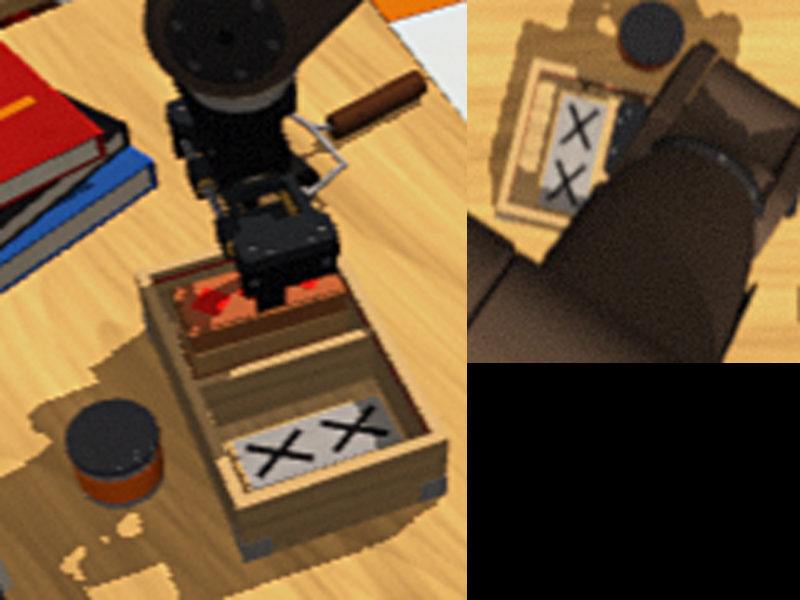

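The fingers have closed above the block's plate: the tip is at crop (270,310), with no contact. So the tips sit higher than the TCP reading suggests, and I'll work out by how much.

Run:
```python
from h import *
s=cam("scene")
u,v=200+270*.3,70+308*.3
for z in (52,65,77,85,95): print(z,ray(s,u,v,z).round(0))
for yo in (20,26):
  for z in (52,65,77,85): print(yo,z,np.round(proj(s,(541.7+.24*yo,-284+.97*yo,z)),1))
```

```text
52 [ 533. -284.   52.]
65 [ 539. -273.   65.]
77 [ 545. -263.   77.]
85 [ 549. -257.   85.]
95 [ 554. -248.   95.]
20 52 [281. 169.]
20 65 [280.6 165.6]
20 77 [280.3 162.4]
20 85 [280.1 160.2]
26 52 [281.8 170.6]
26 65 [281.4 167.2]
26 77 [281.1 164. ]
26 85 [280.9 161.8]
```

>>> {"method": "arm_command", "body": {
  "targets": [
    [0,0,-20,0,0.5],
    [0,0,-30,0,0.68],
    [1,-5,-30,0,0.68],
    [1,-5,-30,0,0.68],
    [1,-5,-30,0,0.68]
  ]
}}

```text
t: 4.0
eef_pos: [539.0, -288.6, 81.0]
tcp_rot: [3.141, -0.001, 2.897]
ft_force: [0.3, -0.1, 0.9]
opening: 0.671
grip_force: 0.0
```

```bash
python3 go.py 541.5 -289 30 166;python3 - <<'E'
from m import *
c=cam("scene")
for b,a in blobs(redmask(c),(240,135,310,180)): print(np.round(b,1),a,np.round(ray(c,*b,77)))
E
```

```text
t 4.0 pos [ 539.  -288.6   81. ] rot [ 1.7998e+02 -4.0000e-02  1.6597e+02] F [ 0.3 -0.1  0.9] open 0.671 shift [-2.5  0.2 51. ] roll -0.03
[290.8 152.1] 69 [ 504. -279.   77.]
[276.1 156.5] 51 [ 544. -288.   77.]
[262.7 160.1] 71 [ 578. -298.   77.]
```

Block unmoved. I descend in steps, watching the force.

>>> {"method": "arm_command", "body": {
  "targets": [
    [-2,0,15,0,0.68],
    [-2,0,25,0,0.68],
    [-2,0,32,0,0.68],
    [-2,0,38,0,0.68],
    [-2,0,42,0,0.68]
  ]
}}

```text
t: 4.55
eef_pos: [541.2, -288.9, 38.7]
tcp_rot: [3.141, -0.001, 2.897]
ft_force: [-0.3, 0.9, 0.5]
opening: 0.681
grip_force: 0.0
```

>>> {"method": "arm_command", "body": {
  "targets": [
    [0,0,4,0,0.68],
    [0,0,8,0,0.68],
    [0,0,10,0,0.68],
    [0,0,10,0,0.68]
  ]
}}

```text
t: 4.95
eef_pos: [541.3, -289.1, 29.5]
tcp_rot: [3.141, -0.0, 2.897]
ft_force: [-0.7, 0.7, -0.3]
opening: 0.679
grip_force: 0.0
```

>>> {"method": "arm_command", "body": {
  "targets": [
    [0,0,0,0,0.6],
    [0,0,0,0,0.55],
    [0,0,0,0,0.5],
    [0,0,0,0,0.4],
    [0,0,0,0,0.4]
  ]
}}

```text
t: 5.45
eef_pos: [541.4, -289.2, 29.8]
tcp_rot: [-3.142, 0.0, 2.897]
ft_force: [0.7, 0.1, 1.8]
opening: 0.565
grip_force: 29.9
```

>>> {"method": "arm_command", "body": {
  "targets": [
    [0,0,-8,0,0.4],
    [0,0,-20,0,0.4],
    [0,0,-40,0,0.4],
    [0,0,-60,0,0.4],
    [0,0,-60,0,0.4]
  ]
}}

```text
t: 5.95
eef_pos: [542.5, -289.9, 92.8]
tcp_rot: [-3.14, 0.005, 2.897]
ft_force: [0.3, -0.0, -2.6]
opening: 0.562
grip_force: 30.0
```

```bash
python3 go.py 572 -170 90 165.8
python3 - <<'E'
from m import *
s=cam("scene");t=cam("top")
for z in(77,137):
  for b,a in blobs(redmask(s),(240,100,310,180)): print(z,np.round(b,1),a,np.round(ray(s,*b,z)))
a=cv2.resize(s["frame"][70:250,200:340],(467,600),interpolation=2)
cv2.imwrite("pics/d3.png",a[:,:,::-1])
E
```

```text
t 5.95 pos [ 542.5 -289.9   92.8] rot [-179.91    0.26  166.  ] F [ 0.3 -0.  -2.6] open 0.562 shift [  0.4 123.4   2.6] roll 0.2
77 [259.6 141.8] 75 [ 549. -360.   77.]
137 [259.6 141.8] 75 [ 577. -302.  137.]
```

View pics/d3.png

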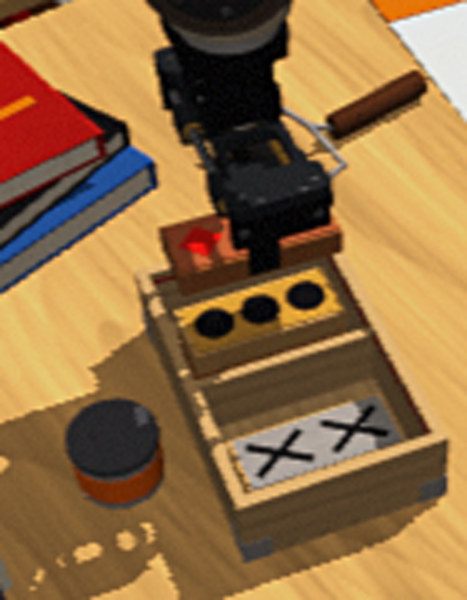

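The diamonds block alone is held at crop (250,245). The discs block stays below in its bay and the crosses block is unmoved. I carry the block over the crosses.

>>> {"method": "arm_command", "body": {
  "targets": [
    [0,30,0,0,0.4],
    [0,70,0,0,0.4],
    [0,105,0,0,0.4],
    [0,122,0,0,0.4],
    [0,122,0,0,0.4]
  ]
}}

```text
t: 6.55
eef_pos: [570.9, -168.8, 88.9]
tcp_rot: [3.141, -0.001, 2.9]
ft_force: [-0.5, 0.2, -1.9]
opening: 0.568
grip_force: 30.0
```

```bash
python3 go.py 572 -170 7 165.8
```

```text
t 6.55 pos [ 570.9 -168.8   88.9] rot [ 1.7998e+02 -8.0000e-02  1.6614e+02] F [-0.5  0.2 -1.9] open 0.568 shift [-1.5 -0.9 81.9] roll 0.34
```

>>> {"method": "arm_command", "body": {
  "targets": [
    [-1,-1,20,0,0.4],
    [-1,-1,40,0,0.4],
    [-1,-1,56,0,0.4],
    [-1,-1,66,0,0.4],
    [-1,-1,70,0,0.4]
  ]
}}

```text
t: 7.05
eef_pos: [571.0, -172.7, 18.4]
tcp_rot: [3.141, -0.002, 2.896]
ft_force: [-0.0, -0.1, -1.5]
opening: 0.567
grip_force: 30.0
```

>>> {"method": "arm_command", "body": {
  "targets": [
    [0,0,2,0,0.4],
    [0,0,4,0,0.4],
    [0,0,6,0,0.4],
    [0,0,8,0,0.4],
    [0,0,8,0,0.4]
  ]
}}

```text
t: 7.55
eef_pos: [571.6, -171.9, 11.7]
tcp_rot: [3.142, 0.0, 2.897]
ft_force: [0.2, 0.4, -3.1]
opening: 0.57
grip_force: 30.0
```

```bash
python3 go.py 572 -170 7 165.8
```

```text
t 7.55 pos [ 571.6 -171.9   11.7] rot [1.80e+02 1.00e-02 1.66e+02] F [ 0.2  0.4 -3.1] open 0.57 shift [0.1 1.9 4.7] roll 0.2
```

>>> {"method": "arm_command", "body": {
  "targets": [
    [0,1,1,0,0.4],
    [0,1,2,0,0.4],
    [0,1,3,0,0.4],
    [0,1,3.5,0,0.4],
    [0,1,3.5,0,0.4]
  ]
}}

```text
t: 8.05
eef_pos: [571.8, -170.9, 8.0]
tcp_rot: [3.141, -0.0, 2.897]
ft_force: [-0.4, 0.5, -1.6]
opening: 0.565
grip_force: 30.0
```

>>> {"method": "arm_command", "body": {
  "targets": [
    [0,0,0.5,0,0.4],
    [0,0,1,0,0.4],
    [0,0,1.5,0,0.4],
    [0,0,1.5,0,0.4]
  ]
}}

```text
t: 8.45
eef_pos: [571.9, -171.0, 6.8]
tcp_rot: [3.142, 0.0, 2.897]
ft_force: [-0.6, 1.5, 1.7]
opening: 0.565
grip_force: 30.0
```

Contact is felt: Fz rose and the height is as predicted. Opening gently.

>>> {"method": "arm_command", "body": {
  "targets": [
    [0,0,0,0,0.6],
    [0,0,0,0,0.66],
    [0,0,0,0,0.68],
    [0,0,-5,0,0.68],
    [0,0,-15,0,0.68]
  ]
}}

```text
t: 8.95
eef_pos: [571.5, -170.9, 21.6]
tcp_rot: [3.141, -0.001, 2.897]
ft_force: [-1.1, -0.3, 0.6]
opening: 0.679
grip_force: 0.0
```

>>> {"method": "arm_command", "body": {
  "targets": [
    [0,0,-30,0,0.68],
    [0,0,-70,0,0.68],
    [0,0,-110,0,0.68],
    [0,0,-150,0,0.68],
    [0,0,-150,0,0.68]
  ]
}}

```text
t: 9.45
eef_pos: [573.8, -171.7, 177.9]
tcp_rot: [-3.14, 0.009, 2.897]
ft_force: [0.1, -0.0, 0.3]
opening: 0.677
grip_force: 0.0
```

```bash
python3 go.py 526 198 120 161
```

```text
t 9.45 pos [ 573.8 -171.7  177.9] rot [-179.92    0.53  166.  ] F [ 0.1 -0.   0.3] open 0.677 shift [136.4 347.2  56.1] roll 5.0
```

>>> {"method": "arm_command", "body": {
  "targets": [
    [136,347,20,40,0.68],
    [136,347,20,40,0.68],
    [136,347,20,40,0.68],
    [136,347,20,40,0.68],
    [136,347,20,40,0.68]
  ]
}}

```text
t: 9.95
eef_pos: [540.7, 67.7, 158.9]
tcp_rot: [3.141, 0.0, 2.193]
ft_force: [0.3, -0.0, 0.9]
opening: 0.68
grip_force: 0.0
```

```bash
python3 go.py 526 197 130 70.3
```

```text
t 9.95 pos [540.7  67.7 158.9] rot [179.99   0.   125.65] F [ 0.3 -0.   0.9] open 0.68 shift [113.7  63.4  28.9] roll 55.35
```

>>> {"method": "arm_command", "body": {
  "targets": [
    [114,63,20,42,0.68],
    [114,63,20,42,0.68],
    [114,63,20,42,0.68],
    [114,63,20,42,0.68],
    [114,63,20,42,0.68]
  ]
}}

```text
t: 10.45
eef_pos: [524.6, 196.8, 138.5]
tcp_rot: [-3.141, 0.0, 1.473]
ft_force: [0.1, -0.2, -0.6]
opening: 0.68
grip_force: 0.0
```

>>> {"method": "arm_command", "body": {
  "targets": [
    [0,0,0,8,0.68],
    [0,0,0,13,0.68],
    [0,0,0,13,0.68]
  ]
}}

```text
t: 10.75
eef_pos: [525.1, 195.5, 138.8]
tcp_rot: [-3.141, 0.0, 1.249]
ft_force: [-0.1, 0.1, 0.7]
opening: 0.682
grip_force: 0.0
```

```bash
python3 go.py 526 197 120 70.3
python3 - <<'E'
from m import *
t=cam("top");s=cam("scene")
save(t,"t4")
for c,roi in((t,(325,150,420,225)),(s,(240,135,345,230))):
    for b,a in blobs(redmask(c),roi): print(np.round(b,1),a,np.round(ray(c,*b,54)))
a=cv2.resize(t["frame"][140:250,310:420],(580,580),interpolation=cv2.INTER_CUBIC)
b=cv2.resize(s["frame"][120:250,215:345],(580,580),interpolation=cv2.INTER_CUBIC)
cv2.imwrite("pics/c4.png",cv2.resize(np.hstack([a,b])[:,:,::-1],(800,400)))
E
```

```text
t 10.75 pos [525.1 195.5 138.8] rot [-179.99    0.     71.54] F [-0.1  0.1  0.7] open 0.682 shift [ 1.8  0.4 18.8] roll 1.24
[348.2 177.6] 60 [ 609. -180.   54.]
[345.2 189.2] 62 [ 573. -171.   54.]
[342.2 201.2] 60 [ 536. -161.   54.]
[308.3 191.2] 79 [ 534. -161.   54.]
[293.8 195.7] 79 [ 571. -171.   54.]
[279.2 200.4] 82 [ 608. -180.   54.]
```

View pics/c4.png

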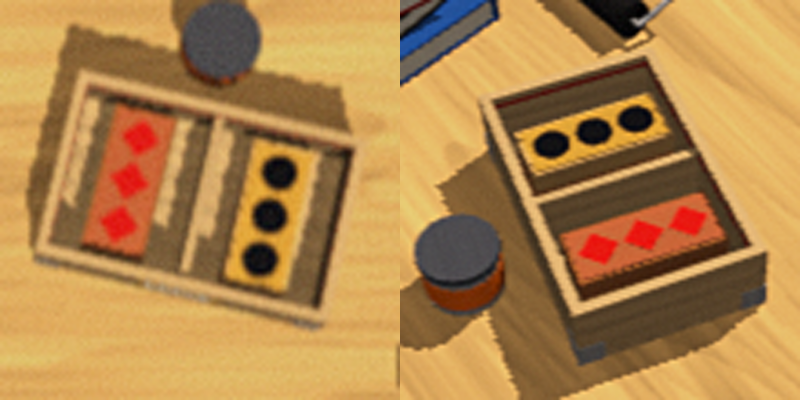

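The top crop shows the diamonds block flat at (128,182) in the left bay and the discs at (270,215) in the right bay. Both views put the diamonds at z = 54 with centre (572,-171), so two blocks lie in each bay. Next I measure the box rim by averaged edge profiles on the rim plane.

```bash
cat > prof.py <<'E'
from m import *
def profile(c,ctr,yaw,z,side,lo=.15,hi=.85,L=(160,250),S=np.arange(-22,22.1,2)):
    ex=np.array([np.cos(yaw),np.sin(yaw)]);ey=np.array([-ex[1],ex[0]])
    n,t,h,l={"+x":(ex,ey,80,250),"-x":(-ex,ey,80,250),"+y":(ey,ex,125,160),"-y":(-ey,ex,125,160)}[side]
    g=cv2.cvtColor(c["frame"],cv2.COLOR_RGB2GRAY).astype(np.float32);out=[]
    for s in S:
        P=[proj(c,[*(np.array(ctr)+(h+s)*n+(q-.5)*l*t),z]) for q in np.linspace(lo,hi,60)]
        P=np.array(P,np.float32);out.append(cv2.remap(g,P[:,0][None],P[:,1][None],1).mean())
    return np.array(out)
E
python3 - <<'E'
from prof import *
print("s    ",np.arange(-22,22.1,2).astype(int))
for n in("top","scene"):
    c=cam(n)
    for sd in("+x","-x","+y","-y"):
        print(n,sd,profile(c,(559,-228),np.radians(-13.9),68,sd).astype(int))
E
```

```text
s     [-22 -20 -18 -16 -14 -12 -10  -8  -6  -4  -2   0   2   4   6   8  10  12
  14  16  18  20  22]
top +x [108  85  71  72  84 105 133 160 175 177 165 143 120 105 100 100 100  98
  95  93  92  92  94]
top -x [124 120 108  92  81  85 112 146 171 179 172 153 132 122 130 149 168 179
 181 181 180 180 180]
top +y [160 162 158 150 144 150 168 179 177 159 130 106  95  95  98 100 102 106
 119 141 164 175 177]
top -y [ 98  98  97  90  72  53  51  79 126 166 180 183 182 181 180 180 181 181
 181 182 182 182 183]
scene +x [117 113 101  78  71 102 152 185 191 183 149  90  58  60  73  93 108 112
 112 112 112 112 113]
scene -x [ 85  73  67  62  55  47  65 120 170 188 188 187 187 187 187 187 187 187
 187 187 188 188 188]
scene +y [ 42  42  40  42  69 133 184 195 191 161 101  68  64  67  69  70  70  68
  65  65  67  69  70]
scene -y [ 70  63  48  40  46  58  69  92 134 173 188 189 188 186 184 181 176 171
 168 166 166 165 165]
```

>>> {"method": "arm_command", "body": {
  "targets": [
    [2,0,40,1.2,0.35],
    [2,0,70,1.2,0.35],
    [2,0,85,1.2,0.35],
    [2,0,95,1.2,0.35],
    [2,0,95,1.2,0.35]
  ]
}}

```text
t: 11.45
eef_pos: [525.5, 197.2, 42.9]
tcp_rot: [-3.14, 0.001, 1.229]
ft_force: [0.9, 0.0, 1.3]
opening: 0.368
grip_force: 0.0
```

>>> {"method": "arm_command", "body": {
  "targets": [
    [0,0,6,0,0.35],
    [0,0,12,0,0.35],
    [0,0,17,0,0.35],
    [0,0,21,0,0.35],
    [0,0,21,0,0.35]
  ]
}}

```text
t: 11.95
eef_pos: [525.7, 197.3, 22.4]
tcp_rot: [-3.141, 0.0, 1.229]
ft_force: [-0.1, -0.3, -0.3]
opening: 0.351
grip_force: 0.0
```

>>> {"method": "arm_command", "body": {
  "targets": [
    [0,0,0,0,0.25],
    [0,0,0,0,0.15],
    [0,0,0,0,0.1],
    [0,0,0,0,0.1],
    [0,0,0,0,0.1]
  ]
}}

```text
t: 12.45
eef_pos: [526.0, 197.4, 22.9]
tcp_rot: [3.141, -0.0, 1.229]
ft_force: [0.1, 0.4, -0.0]
opening: 0.108
grip_force: 0.0
```

The tips are still above the rail, so the z reading is about 25 mm low, the same as over the block. I reopen and go deeper, feeling for contact.

>>> {"method": "arm_command", "body": {
  "targets": [
    [0,0,-8,0,0.25],
    [0,0,-8,0,0.36],
    [0,0,-8,0,0.36],
    [0,0,0,0,0.36],
    [0,0,8,0,0.36]
  ]
}}

```text
t: 12.95
eef_pos: [525.9, 197.3, 14.2]
tcp_rot: [3.142, -0.0, 1.229]
ft_force: [0.3, -0.0, -0.2]
opening: 0.356
grip_force: 0.0
```

>>> {"method": "arm_command", "body": {
  "targets": [
    [0,0,4,0,0.36],
    [0,0,8,0,0.36],
    [0,0,12,0,0.36],
    [0,0,14,0,0.36],
    [0,0,14,0,0.36]
  ]
}}

```text
t: 13.45
eef_pos: [525.9, 197.3, 0.6]
tcp_rot: [-3.141, 0.0, 1.229]
ft_force: [-0.2, 0.1, -0.2]
opening: 0.361
grip_force: 0.0
```

```bash
python3 go.py 526 197 -3 70.3
```

```text
t 13.45 pos [525.9 197.3   0.6] rot [-179.98    0.     70.4 ] F [-0.2  0.1 -0.2] open 0.361 shift [-0.3  0.2  3.6] roll 0.1
```

>>> {"method": "arm_command", "body": {
  "targets": [
    [0,0,2,0,0.36],
    [0,0,4,0,0.36],
    [0,0,4,0,0.36]
  ]
}}

```text
t: 13.75
eef_pos: [525.8, 197.3, -3.3]
tcp_rot: [-3.141, 0.0, 1.229]
ft_force: [0.4, 0.1, 0.7]
opening: 0.362
grip_force: 0.0
```

>>> {"method": "arm_command", "body": {
  "targets": [
    [0,0,0,0,0.25],
    [0,0,0,0,0.15],
    [0,0,0,0,0.1],
    [0,0,0,0,0.1],
    [0,0,0,0,0.1]
  ]
}}

```text
t: 14.25
eef_pos: [525.9, 197.3, -3.1]
tcp_rot: [-3.141, -0.0, 1.229]
ft_force: [-1.3, 0.1, 1.9]
opening: 0.186
grip_force: 30.0
```

Rail gripped at 17.7 mm. Lifting.

>>> {"method": "arm_command", "body": {
  "targets": [
    [0,0,-10,0,0.1],
    [0,0,-35,0,0.1],
    [0,0,-70,0,0.1],
    [0,0,-105,0,0.1],
    [0,0,-120,0,0.1]
  ]
}}

```text
t: 14.75
eef_pos: [526.7, 197.5, 120.2]
tcp_rot: [3.138, -0.002, 1.229]
ft_force: [0.8, 0.2, -4.3]
opening: 0.184
grip_force: 30.0
```

```bash
python3 go.py 557.7 -230.2 115 76.1
```

```text
t 14.75 pos [526.7 197.5 120.2] rot [ 1.7982e+02 -1.2000e-01  7.0410e+01] F [ 0.8  0.2 -4.3] open 0.184 shift [-392.6  172.6    5. ] roll -5.69
```

>>> {"method": "arm_command", "body": {
  "targets": [
    [-30,13,0,-1,0.1],
    [-65,28,0,-2,0.1],
    [-105,46,0,-3,0.1],
    [-145,64,0,-4,0.1],
    [-185,81,0,-5.6,0.1]
  ]
}}

```text
t: 15.25
eef_pos: [539.9, -5.8, 117.3]
tcp_rot: [3.141, -0.0, 1.328]
ft_force: [1.2, 0.2, -4.4]
opening: 0.19
grip_force: 30.0
```

```bash
python3 go.py 557.7 -230.2 115 76.1
```

```text
t 15.25 pos [539.9  -5.8 117.3] rot [179.99  -0.    76.07] F [ 1.2  0.2 -4.4] open 0.19 shift [-213.6   71.3    2.3] roll -0.03
```

>>> {"method": "arm_command", "body": {
  "targets": [
    [-45,15,0,0,0.1],
    [-90,30,0,0,0.1],
    [-135,45,0,0,0.1],
    [-175,58,0,0,0.1],
    [-200,66,0,0,0.1]
  ]
}}

```text
t: 15.75
eef_pos: [555.5, -217.2, 117.1]
tcp_rot: [3.141, 0.0, 1.325]
ft_force: [0.4, 0.2, -4.9]
opening: 0.189
grip_force: 30.0
```

>>> {"method": "arm_command", "body": {
  "targets": [
    [-5,2,0,0,0.1],
    [-5,2,0,0,0.1],
    [-5,2,0,0,0.1]
  ]
}}

```text
t: 16.05
eef_pos: [556.3, -218.5, 116.8]
tcp_rot: [-3.141, -0.0, 1.327]
ft_force: [-0.4, 0.1, -4.6]
opening: 0.188
grip_force: 30.0
```

```bash
python3 go.py 557.7 -230.2 115 76.1;python3 - <<'E'
from prof import *
st=env.state();p=st["eef_pos"];z=p[2]+3.1+13;yaw=st["tcp_rot"][2]-np.pi/2
t=cam("top");s=cam("scene");print("z panel",z,"ctr",p[:2],"s",np.arange(-22,22.1,2).astype(int))
for n,c in(("top",t),("scene",s)):
  for sd in("+x","-x","+y","-y"):
    for lo,hi in((.08,.35),(.65,.92)): print(n,sd,lo,profile(c,p[:2],yaw,z,sd,lo,hi).astype(int))
o=np.zeros((600,800,3),np.uint8)
o[:400,:400]=cv2.resize(t["frame"][130:250,300:420],(400,400));o[:400,400:]=cv2.resize(s["frame"][90:250,200:360],(400,400));cv2.imwrite("pics/e1.png",o[:400,:,::-1])
E
```

```text
t 16.05 pos [ 556.3 -218.5  116.8] rot [-1.7996e+02 -2.0000e-02  7.6030e+01] F [-0.4  0.1 -4.6] open 0.188 shift [-11.    4.2   1.8] roll -0.07
z panel 132.92174611491868 ctr [ 556.30181179 -218.48686941] s [-22 -20 -18 -16 -14 -12 -10  -8  -6  -4  -2   0   2   4   6   8  10  12
  14  16  18  20  22]
top +x 0.08 [58 57 58 59 59 59 60 60 60 60 60 60 61 60 59 58 57 55 53 51 47 44 44]
top +x 0.65 [114 116 116 117 118 119 120 120 120 118 111 101  90  84  84  85  85  85
  85  84  84  85  85]
top -x 0.08 [115 114 112 112 112 113 115 117 118 117 112 103  93  86  84  92 107 120
 128 130 130 129 129]
top -x 0.65 [48 46 44 42 40 40 38 36 35 35 34 34 34 36 35 35 35 35 35 35 35 36 36]
top +y 0.08 [178 182 184 183 184 185 185 185 185 185 183 177 167 165 173 177 179 180
 179 178 179 180 179]
top +y 0.65 [186 185 186 186 186 186 186 186 186 187 184 173 149 123 110 109 109 110
 112 111 112 112 111]
top -y 0.08 [182 182 181 181 181 181 181 180 181 183 185 187 188 189 189 190 190 190
 190 190 190 189 190]
top -y 0.65 [151 172 185 190 191 190 190 189 190 190 189 188 187 185 184 183 183 184
 185 186 187 187 187]
scene +x 0.08 [ 63  62  70 104 149 175 178 180 187 189 162 119 121 154 176 184 182 174
 159 161 175 180 180]
scene +x 0.65 [132 136 138 142 144 145 143 144 145 144 118  72  61  80  94  99  98  87
  67  57  58  68  85]
scene -x 0.08 [ 80  80  78  76  75  77  83  93 106 119 124 124 131 140 144 146 151 153
 153 154 156 158 159]
scene -x 0.65 [184 177 169 168 172 178 180 180 181 184 178 164 172 186 189 188 188 187
 186 186 186 186 185]
scene +y 0.08 [179 180 180 180 180 180 180 180 180 182 184 170 119  78  94 122 129 125
 119 118 118 117 118]
scene +y 0.65 [182 181 181 181 181 181 181 181 181 182 185 178 132  80  62  57  55  49
  43  43  43  42  44]
scene -y 0.08 [63 60 53 36 20 13 11 12 13 12  9  6  6  6  6  6  7  8  7  7  7  8  9]
scene -y 0.65 [58 53 44 32 24 20 20 21 22 24 24 22 23 26 32 37 38 37 30 22 20 21 24]
```

View pics/e1.png

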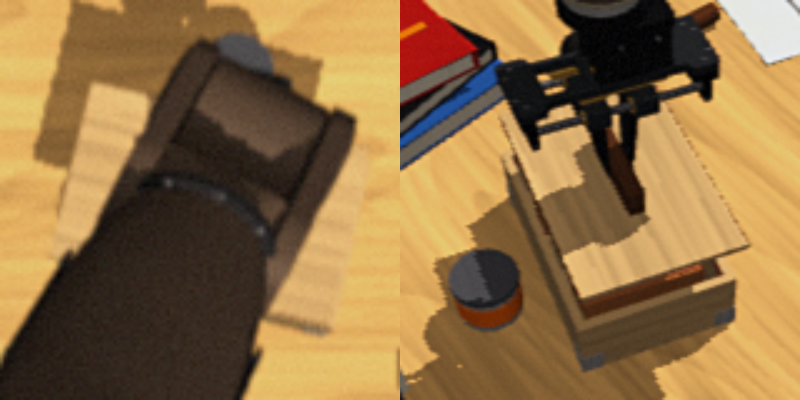

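The view shows the lid level above the box with its rail held: scene crop, near panel corners at (750,240) and (580,300). From the edges, the lid centre sits 2 mm toward +y of the TCP. The TCP target is therefore about (557.9,-232.4).

```bash
python3 go.py 557.9 -232.4 72 76.0
```

```text
t 16.15 pos [ 556.5 -218.2  116.9] rot [-1.7998e+02 -2.0000e-02  7.6080e+01] F [ 0.8  0.6 -4.3] open 0.19 shift [-13.4   4.8  44.9] roll 0.08
```

>>> {"method": "arm_command", "body": {
  "targets": [
    [-7,2.5,5,0,0.1],
    [-13.4,4.8,15,0,0.1],
    [-13.4,4.8,28,0,0.1],
    [-13.4,4.8,38,0,0.1],
    [-13.4,4.8,44,0,0.1]
  ]
}}

```text
t: 16.65
eef_pos: [557.4, -233.3, 71.0]
tcp_rot: [-3.139, -0.001, 1.326]
ft_force: [-0.2, -0.1, -3.9]
opening: 0.189
grip_force: 30.0
```

>>> {"method": "arm_command", "body": {
  "targets": [
    [0,0,0,0,0.1],
    [0,0,0,0,0.1],
    [0,0,0,0,0.1]
  ]
}}

```text
t: 16.95
eef_pos: [558.3, -233.7, 73.2]
tcp_rot: [3.141, 0.0, 1.327]
ft_force: [-0.3, 0.2, -3.6]
opening: 0.19
grip_force: 30.0
```

```bash
python3 go.py 557.9 -232.4 66 76.0;python3 - <<'E'
from prof import *
st=env.state();p=st["eef_pos"];z=p[2]+3.1+13;yaw=st["tcp_rot"][2]-np.pi/2
s=cam("scene");t=cam("top")
for sd,lo,hi in(("+x",.65,.92),("+y",.1,.9),("-x",.65,.92)): print("lid",sd,profile(s,p[:2],yaw,z,sd,lo,hi).astype(int))
for sd,lo,hi in(("+y",.1,.4),("+y",.6,.9)): print("box bottom",sd,profile(s,(557.7,-230.2),yaw,0,sd,lo,hi).astype(int))
E
```

```text
t 16.95 pos [ 558.3 -233.7   73.2] rot [1.7995e+02 1.0000e-02 7.6010e+01] F [-0.3  0.2 -3.6] open 0.19 shift [ 1.2 -0.7  7.2] roll 0.01
lid +x [133 136 139 141 144 147 145 144 146 144 118  73  54  56  58  65  81  93
  96  95  95  96  96]
lid +y [179 179 179 179 179 179 179 179 180 181 183 172 123  74  56  70  93 102
 101  95  79  68  66]
lid -x [185 177 170 168 172 178 181 180 181 184 184 178 177 180 182 182 182 183
 184 184 184 184 184]
box bottom +y [ 68  68  68  67  67  68  69  68  67  68  74  87  95  96  96 103 113 120
 127 135 143 156 172]
box bottom +y [69 69 67 66 65 64 65 65 65 65 71 85 95 97 97 96 96 96 96 96 96 95 94]
```

>>> {"method": "arm_command", "body": {
  "targets": [
    [1.2,-0.7,2,0,0.1],
    [1.2,-0.7,4,0,0.1],
    [1.2,-0.7,6,0,0.1],
    [1.2,-0.7,8,0,0.1],
    [1.2,-0.7,9,0,0.1]
  ]
}}

```text
t: 17.55
eef_pos: [557.6, -232.3, 63.5]
tcp_rot: [-3.141, -0.0, 1.326]
ft_force: [-0.7, -0.6, -4.7]
opening: 0.187
grip_force: 30.0
```

>>> {"method": "arm_command", "body": {
  "targets": [
    [0,0,1,0,0.1],
    [0,0,2,0,0.1],
    [0,0,2,0,0.1]
  ]
}}

```text
t: 17.85
eef_pos: [557.6, -232.3, 61.7]
tcp_rot: [-3.141, -0.0, 1.326]
ft_force: [0.2, 0.2, -4.1]
opening: 0.188
grip_force: 30.0
```

```bash
python3 go.py 557.9 -232.4 58 76.0
```

```text
t 17.85 pos [ 557.6 -232.3   61.7] rot [-1.7999e+02 -1.0000e-02  7.6000e+01] F [ 0.2  0.2 -4.1] open 0.188 shift [-0.   0.4  3.7] roll 0.0
```

The tongue is 3 mm into the box with no contact. Continuing down.

>>> {"method": "arm_command", "body": {
  "targets": [
    [0,0,1,0,0.1],
    [0,0,2,0,0.1],
    [0,0,3,0,0.1],
    [0,0,3.5,0,0.1],
    [0,0,3.5,0,0.1]
  ]
}}

```text
t: 18.35
eef_pos: [557.6, -232.3, 58.2]
tcp_rot: [-3.141, -0.0, 1.327]
ft_force: [-0.3, 0.2, -3.9]
opening: 0.185
grip_force: 30.0
```

>>> {"method": "arm_command", "body": {
  "targets": [
    [0,0,0.5,0,0.1],
    [0,0,1,0,0.1],
    [0,0,1,0,0.1]
  ]
}}

```text
t: 18.65
eef_pos: [557.7, -232.3, 57.9]
tcp_rot: [3.141, 0.0, 1.327]
ft_force: [-1.5, 1.1, 4.4]
opening: 0.187
grip_force: 30.0
```

Contact at 57.9, exactly the seated height. Releasing.

>>> {"method": "arm_command", "body": {
  "targets": [
    [0,0,0,0,0.22],
    [0,0,0,0,0.3],
    [0,0,0,0,0.36],
    [0,0,0,0,0.36],
    [0,0,-10,0,0.36]
  ]
}}

```text
t: 19.15
eef_pos: [557.1, -232.0, 66.6]
tcp_rot: [-3.14, -0.001, 1.326]
ft_force: [-0.3, -0.3, 0.3]
opening: 0.354
grip_force: 0.0
```

>>> {"method": "arm_command", "body": {
  "targets": [
    [0,0,-25,0,0.36],
    [0,0,-70,0,0.36],
    [0,0,-110,0,0.36],
    [-20,-20,-140,0,0.36],
    [100,-20,-140,0,0.36]
  ]
}}

```text
t: 19.65
eef_pos: [544.4, -205.0, 212.2]
tcp_rot: [3.134, 0.003, 1.318]
ft_force: [1.2, 0.3, -0.4]
opening: 0.36
grip_force: 0.0
```

>>> {"method": "arm_command", "body": {
  "targets": [
    [40,0,0,0,0.36],
    [90,0,0,0,0.36],
    [140,0,0,0,0.36],
    [190,0,0,0,0.36],
    [240,0,0,0,0.36]
  ]
}}

```text
t: 20.15
eef_pos: [603.7, 36.5, 208.3]
tcp_rot: [3.141, -0.0, 1.326]
ft_force: [1.3, -0.4, 0.1]
opening: 0.36
grip_force: 0.0
```

Run:
```python
from prof import *
t=cam("top");s=cam("scene")
for n,c in(("top",t),("scene",s)):
  for sd in("+x","-x","+y","-y"): print(n,sd,profile(c,(557.7,-230.2),np.radians(-14),74,sd).astype(int))
o=np.hstack([cv2.resize(t["frame"][130:250,300:420],(400,400)),cv2.resize(s["frame"][110:250,210:350],(400,400))])
cv2.imwrite("pics/f1.png",o[:,:,::-1])
```

```text
top +x [180 179 179 181 184 186 187 189 191 189 177 154 126 108 102 101 101  99
  96  92  90  91  93]
top -x [181 176 172 172 174 177 180 182 179 167 144 120 109 115 132 153 171 181
 183 182 182 181 181]
top +y [178 178 178 178 178 178 178 179 179 176 164 139 114 100  97  98 101 104
 106 110 121 141 163]
top -y [179 179 179 179 180 180 180 180 180 180 181 181 182 182 182 183 183 183
 183 184 184 185 184]
scene +x [189 189 190 194 197 199 198 200 205 209 193 134  71  60  71  88 108 121
 123 123 123 123 123]
scene -x [152 145 132 117 112 114 114 112 113 115 115 114 117 120 121 121 120 121
 121 120 120 120 120]
scene +y [123 123 124 127 130 133 126 115 112 114 108  79  55  53  59  63  64  64
  66  67  67  64  64]
scene -y [190 190 190 190 190 191 191 190 191 191 191 188 182 176 173 171 171 170
 170 169 169 169 167]
```

View pics/f1.png

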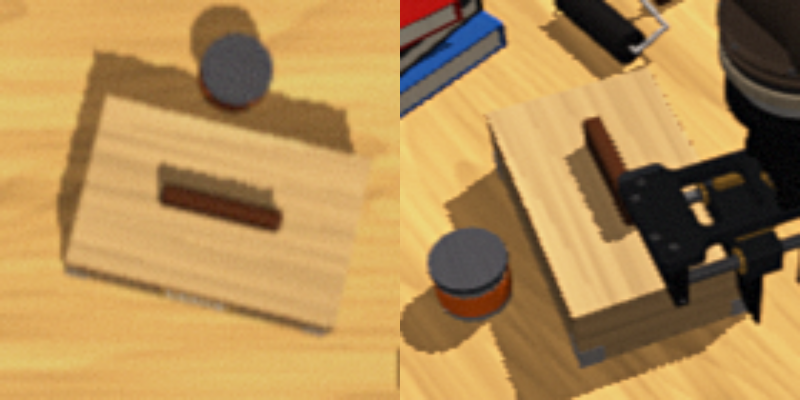

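The lid is seated flush and level on the box: top-crop corners at (105,97), (370,155), (330,330) and (65,265), with its edges within about 1 mm of nominal. The arm is clear and the ink tin is in place. I let it settle, then hand in.

>>> {"method": "arm_command", "body": {
  "targets": [
    [0,0,0,0,0.36],
    [0,0,0,0,0.36],
    [0,0,0,0,0.36]
  ]
}}

```text
t: 20.55
eef_pos: [603.4, 33.1, 207.6]
tcp_rot: [3.141, 0.0, 1.325]
ft_force: [1.1, -0.1, -0.2]
opening: 0.358
grip_force: 0.0
```

```bash
python3 -c "
from cell import env
print(env.job_done())"
```

```text
the job is handed in; nothing more can be done
None
```

I moved the diamonds block face up onto the crosses block in the other bay, seated the lid flush on the rim, and handed the job in at about 20.6 s; the hand-in gave no verdict.

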